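# Clamp a pad cup in the screw press: snug plus an eighth of a turn

## Task

Push the press's carriage by its orange tab all the way in, so that the pad cup sits under the press foot. Then turn the two-handled knob on top clockwise (seen from above) until the foot lands on the cup and the resistance rises sharply, and from there give it about one eighth of a turn more, no further; leave it tightened, let go, and leave the other things on the bench alone.

Things in the scene. Friction and masses are not known exactly. Their poses are not given: they have to be found in the camera images.
- press: Dark blue-grey C-frame screw press, bolted down. Origin: on the screw's vertical axis, at table height; x points from the open front (robot's side) to the column at the back, z up. Base plate 210 x 130 x 20 high (x -120 to +90), head top at z = 147, head at most 26 in front of the screw axis. Only the knob stands higher
- tab (a point): Centre of the front face (the face to push) of the carriage's upright orange tab, 60 wide (press y), 8 thick, spanning 32 to 85 above the table; this point at 60. The carriage slides along press x with about 1.5 N friction, starts 40 to 65 short of home; fully home, against a hard stop, this point has press x = -115
- foot_face (a point): Centre of the under face of the brass press foot (22 dia.) on the steel spindle, on the screw axis. It comes down 3 mm per rad of knob turn and stops at z = 62, on the cup; it starts 2.5 to 6 mm above that
- knob: Two-handled hand knob on the head. Origin on the screw axis at z = 146; x points along the crossbar to the red handle. Hub 40 dia. (top at z = 170), crossbar 100 long, 12 wide (top at z = 164). Upright round handles, 14 dia., stand at its ends (red +x, black -x), centred 50 from the axis, top at z = 215. Clockwise from above (yaw decreasing) tightens
- red_handle (a point): Top centre of the knob's red handle (14 dia., z = 215). A handle can be pushed round with closed fingers. The knob runs freely at under 0.1 N m (1 to 3 N at a handle) for 0.85 to 2.0 rad, then abruptly needs 0.34 N m (7 N at a handle), growing 0.16 N m per rad. That onset is the snug point, at another knob yaw each time. The knob stays where it is left; turning back loosens it
- cup (a point): Top centre of the clamped work: a nickel pad cup, 30 dia., on a wooden block on the carriage, fixed to it, its top at z = 62 and 115 behind the tab's front face. With the carriage home it lies on the screw axis under the foot
- bite (a joint): Squeeze of the cup's pad, shown by the small copper collar under the head: 0 until the snug point, then 0.0005 m per rad of extra turn (0.0004 m for an eighth of a turn). About as fine as the reading noise, so feel the knob instead
- cup_a: Small nickel pad cup, 20 dia. with a 40 arm, 6 high, lying in the drawer; leave alone
- cup_b: Nickel pad cup, 26 dia. with a 40 arm, 6 high, lying in the drawer; leave alone
- spring_hook: Spring hook, 14 square wooden handle 75 long with a thin steel rod, 170 in all, lying in the drawer; leave alone
- drawer: Shallow oak drawer standing on the bench to the left, 280 (x) x 200 (y) x 45 high, walls 9; fixed. Origin under its centre
- mouthpiece: Black clarinet mouthpiece standing upright, 28 dia., 94 high; origin at the centre of its foot; leave alone
- bell_key: Brass bell key lying flat, cup 30 dia. at the origin, arm to x = -120, 8 high; leave alone
- jar: Squat brown glass jar with black cap, 64 dia., 65 high; origin at the centre of its underside; leave alone
Mind the look-alikes: they are no part of the job. There is more than one size of the press; the job needs the larger.

How it is judged:
By the outcome, as a careful person would: the job done as asked, in the order asked, and still so for the second after the job is handed in, with the robot touching nothing.
It also fails if it takes over 72 s, if anything falls off the work surface, if the arm or the gripper's body presses on something with over 40 N, if the wrist force passes 120 N, or if a joint passes its speed limit or range.

## Robot

A 6-joint arm with a two-finger parallel gripper is mounted at the origin on the work surface. World frame = base frame: x ahead of the robot, y to its left, z up, the work surface at z = 0. Lengths are in m, angles in rad, forces in N, time in s.
With the tool pointing down it reaches from about 0.25 to 0.8 m from the base axis. Payload 8.5 kg.
Tool frame: the origin (TCP) lies at the centre of the arm's flange, where the gripper is bolted on; the fingertips stand 173 mm ahead of it and the grasp point (between the pads) lies 155 mm ahead of it; z points along the fingers, y is the direction in which the jaws open and shut (so a half turn about z gives the same grasp; the last joint's range is limited). The gripper opens to 85 mm and grips with 20 to 120 N. Pads are 22 mm wide; open, the fingers measure 114 mm over their backs; the gripper's body (76 mm by 85 mm) begins 54 mm behind the grasp point. The pads swing forward as they close: fully open they stand 13 mm farther back than shut.
Start: joints at [1.324, 0.238, -0.013, 1.319, 0, 1.571], TCP at [0.128, 0.509, 0.405] pointing down, gripper open.
Joint ranges: [-2.66, 2.66], [-1.03, 1.9], [-1.14, 1.46], [-1.82, 2.27], [-1.45, 1.34], [-3.14, 3.14]. Speed limits (rad/s): [2.22, 2.22, 2.79, 3.14, 3.14, 3.14].

## Interface

Orientations are given as a unit quaternion [w, x, y, z].
In Python, from bench import r gives the robot as it stands.
- The arm moves only by the tool send_rows, never from a script. Its argument "increments" is a list of rows, each a list of 5 numbers: the shift along the tool's x, y, z in m, then the turn about the tool's z in degrees, then the gripper command: -1 is fully open, 1 is shut, values between are in proportion. In form: [[tx, ty, tz, yaw, claw], ...]. A call has 1 to 12 rows; each row shifts and turns the commanded pose from where the row before left it, along the tool's axes as they then stand; what a row does not reach is not made up. A row lasts 1/12 s, in which the tool goes at most 41.7 mm and 7.16 degrees, less where a joint would pass 70% of its speed; a pose out of reach is approached as far as the arm can. A call with a gripper value outside its range is refused whole. The fingers move at their own pace and stop on an object; "newtons" is the grip in N (left out, the last holds). Time passes only in rows, so rows that do not move let the fingers close. It gives the time, the measured TCP pose, the force and the opening at its end, in the units of the state.
- r.get_obs(): the state, without advancing time (a new reading comes with each control period).
- r.grab_frame(name): name is "scene" or "top"; returns a dict with "pixels" (384x512x3 uint8, blue, green, red), "mtx" (3x3 intrinsics, pixels), "distortion" ([k1, k2, p1, p2, k3] as OpenCV has them; the pictures are not rectified), "view" (4x4, takes a point from world to camera coordinates). Camera axes: x right, y down, z forward; pixel columns grow to the right and rows downward; lengths in m; the calibration is good to about 2 mm. A picture is of the moment at which its call begins. There is no depth.
- r.hand_in(): hands the job in, once; it reports no verdict.
The state is a dict: "clock": time; "joints": joint angles; "qvel": joint speeds; "tau": joint torques, N m; "tcp_pos": TCP position; "orientation": TCP orientation; "contact_force": force on the tool from outside, world axes, zero at the start; "torque": the same for the moment, N m; "grip_width": finger opening in m.
Only numpy, scipy, OpenCV 4.12 (cv2) and the standard library are available. Lean on these libraries where they do the work, as an engineer would, in place of code of your own. Each camera call takes 0.05 s, during which the arm holds its last target.

## Working session

There is one attempt and no reset: what is moved stays moved. The work goes in short steps, Python scripts to look and compute and a tool call to move; the robot and the scene stay as the last step left them, time stands still between calls to the robot, and variables do not carry over. Pictures are saved under pics/ and viewed, and the job is handed in when it is done.

Besides the shell and the picture viewer there is one more tool, called after ">>>" by a JSON object that holds its "method" and its "body". send_rows: Moves the arm, as the interface text tells. Its arguments: {"type":"object","properties":{"increments":{"type":"array","items":{"type":"array","items":{"type":"number"}}},"newtons":{"type":"number"}},"required":["increments"]}

```bash
mkdir -p pics; ls
python3 - <<'E'
from bench import r
import cv2,numpy as np
for n in("scene","top"):
    f=r.grab_frame(n);cv2.imwrite(f"pics/{n}0.png",f["pixels"]);np.savez(f"{n}0.npz",**f)
    print(n,f["mtx"].round(1).tolist(),f["distortion"],f["view"].round(3).tolist())
print(r.get_obs())
E
```

```text
pics
scene [[371.4, 0.0, 259.4], [0.0, 371.4, 197.4], [0.0, 0.0, 1.0]] [-0.04550743  0.          0.          0.          0.        ] [[0.661, 0.75, 0.003, -0.368], [0.447, -0.392, -0.804, -0.107], [-0.602, 0.533, -0.595, 1.52], [0.0, 0.0, 0.0, 1.0]]
top [[409.4, 0.0, 247.4], [0.0, 409.4, 193.2], [0.0, 0.0, 1.0]] [-0.14729006  0.          0.          0.          0.        ] [[0.001, -1.0, -0.002, 0.063], [-0.99, -0.001, -0.139, 0.547], [0.139, 0.002, -0.99, 1.242], [0.0, 0.0, 0.0, 1.0]]
{'clock': 0.1, 'joints': array([ 1.32403921e+00,  2.38762047e-01, -1.41435822e-02,  1.31918355e+00,
       -5.66862472e-06,  1.57080017e+00]), 'qvel': array([ 0.00108843, -0.0012686 ,  0.0025833 , -0.00219744,  0.00096998,
       -0.00112072]), 'tau': array([-3.97450585e-04, -5.39720964e+01,  3.46996343e+01,  1.35424366e-02,
       -1.22366223e-04, -2.89935649e-07]), 'tcp_pos': array([0.12820641, 0.50897376, 0.40413038]), 'orientation': array([-7.67391655e-05,  1.23067658e-01,  9.92398072e-01, -6.41863120e-04]), 'contact_force': array([ 0.6980146 ,  0.05689931, -0.02563882]), 'torque': array([-0.02810868,  0.05670745,  0.03995193]), 'grip_width': 0.08526261713461622}
```

View pics/scene0.png

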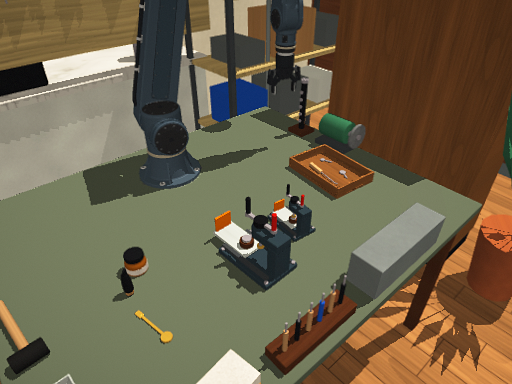

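View pics/top0.png

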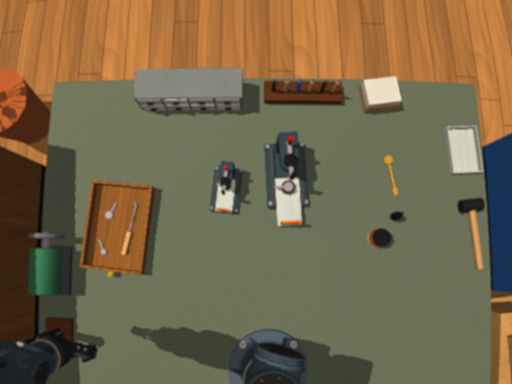

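The larger press is at top (288,180) / scene (255,245). The look-alike, a smaller press, is at top (226,188) / scene (295,215). I'll take a close crop and measure the colours.

```bash
cat > h.py <<'E'
import numpy as np,cv2
def load(n): return dict(np.load(n))
def ray(f,uv):
    p=cv2.undistortPoints(np.array([[uv]],float),f["mtx"],f["distortion"])[0,0]
    R=f["view"][:3,:3];t=f["view"][:3,3]
    return -R.T@t, R.T@np.array([p[0],p[1],1])
def onz(f,uv,z):
    c,d=ray(f,uv);return c+d*(z-c[2])/d[2]
def proj(f,P):
    rv=cv2.Rodrigues(f["view"][:3,:3])[0]
    return cv2.projectPoints(np.array(P,float).reshape(-1,1,3),rv,f["view"][:3,3],f["mtx"],f["distortion"])[0][:,0]
def two(f1,u1,f2,u2):
    c1,d1=ray(f1,u1);c2,d2=ray(f2,u2)
    s=np.linalg.lstsq(np.c_[d1,-d2],c2-c1,rcond=None)[0]
    a,b=c1+s[0]*d1,c2+s[1]*d2
    return (a+b)/2,np.linalg.norm(a-b)
def blobs(f,lo,hi,roi,mn=4):
    x0,y0,x1,y1=roi
    h=cv2.cvtColor(f["pixels"],cv2.COLOR_BGR2HSV)[y0:y1,x0:x1]
    m=cv2.inRange(h,lo,hi)
    n,l,s,c=cv2.connectedComponentsWithStats(m)
    return [(s[i].tolist()[:2]+[x0,y0],(s[i][:4]+[x0,y0,0,0]).tolist(),int(s[i][4]),(c[i]+[x0,y0]).round(1).tolist()) for i in range(1,n) if s[i][4]>=mn]
E
python3 - <<'E'
from h import *
a=load("top0.npz");b=load("scene0.npz")
A=cv2.resize(a["pixels"][120:240,200:320],None,fx=5,fy=5,interpolation=cv2.INTER_CUBIC)
B=cv2.resize(b["pixels"][180:290,200:330],None,fx=5,fy=5,interpolation=cv2.INTER_CUBIC)
cv2.imwrite("pics/topc.png",A);cv2.imwrite("pics/scenec.png",B)
for nm,f,roi in(("top",a,(200,120,320,240)),("scene",b,(200,180,330,290))):
    print(nm,"red",[x[1:] for x in blobs(f,(0,180,90),(5,255,255),roi)+blobs(f,(172,150,90),(180,255,255),roi)])
    print(nm,"or",[x[1:] for x in blobs(f,(6,180,120),(15,255,255),roi)])
E
```

```text
top red [([289, 136, 5, 8], 23, [290.4, 139.1]), ([224, 166, 3, 3], 9, [225.0, 167.0])]
top or [([218, 209, 11, 2], 14, [223.0, 209.5]), ([282, 221, 19, 3], 40, [291.2, 222.2])]
scene red [([301, 195, 3, 11], 30, [301.9, 199.5]), ([272, 213, 5, 18], 83, [273.9, 221.4])]
scene or [([325, 180, 5, 3], 11, [327.5, 180.7]), ([274, 199, 11, 12], 81, [278.5, 204.7]), ([215, 211, 16, 20], 198, [222.6, 220.7])]
```

View pics/topc.png

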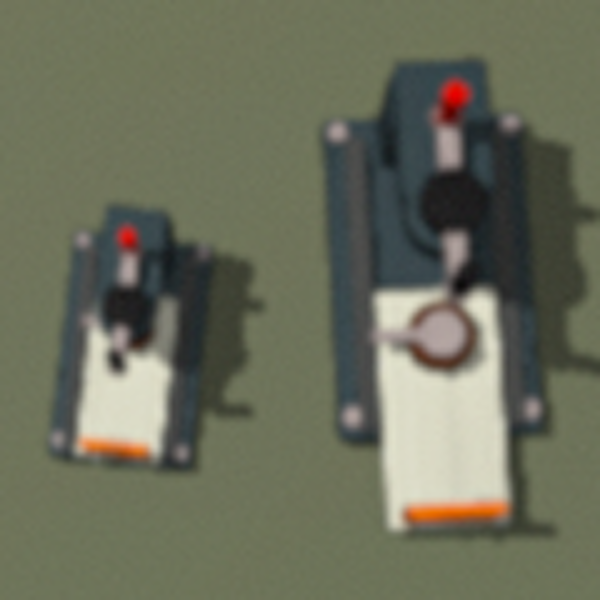

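View pics/scenec.png

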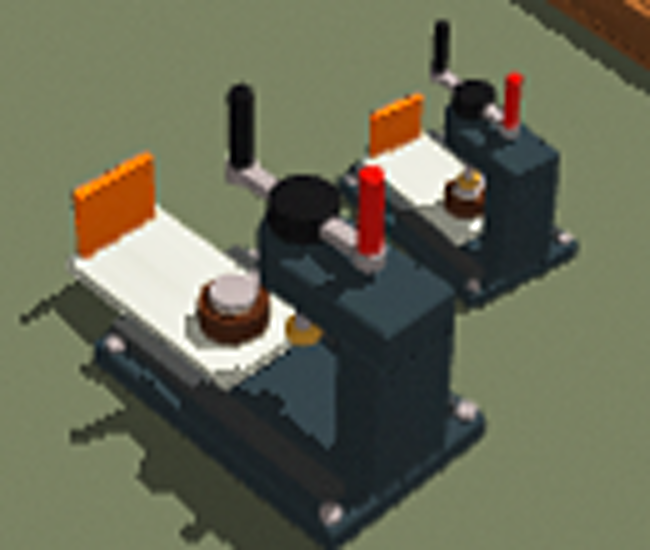

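The crops confirm the choice: in the top crop, the right press is bigger. Its red handle is at the back, its black handle in front, and the orange tab is at crop (455,512).

Run:
```python
from h import *
a=load("top0.npz");b=load("scene0.npz")
T=lambda x,y:(x/5-.4+200,y/5-.4+120)
S=lambda x,y:(x/5-.4+200,y/5-.4+180)
print("cams",ray(a,(0,0))[0],ray(b,(0,0))[0])
B=[onz(a,T(*p),.023) for p in((337,132),(511,122),(532,408),(352,416))]
B=np.array(B);print("bolts",B.round(4).tolist())
d1=B[0]-B[3];d2=B[1]-B[2];w1=B[0]-B[1];w2=B[3]-B[2]
print("yaw",[np.arctan2(d[1],d[0]) for d in(d1,d2)],[np.arctan2(-d[0],d[1]) for d in(w1,w2)],[np.linalg.norm(d) for d in (d1,d2,w1,w2)])
ctr=B.mean(0);print("base ctr",ctr)
print("hub top",onz(a,T(453,203),.170), onz(b,S(303,195),.170),two(a,T(453,203),b,S(303,195)))
print("red",onz(a,T(457,84),.215),onz(b,S(371,172),.215),two(a,T(457,84),b,S(371,172)))
print("blk",onz(b,S(240,90),.215))
print("tab top ends z85",[onz(a,T(*p),.085) for p in((405,512),(509,505))],[onz(b,S(*p),.085) for p in((77,188),(151,156))])
print("cup",onz(a,T(441,332),.062),onz(b,S(234,292),.062),two(a,T(441,332),b,S(234,292)))
# base outline corners
hsv=cv2.cvtColor(a["pixels"],cv2.COLOR_BGR2HSV)
```

```text
cams [0.36894414 0.0609538  1.30616722] [ 1.20606053 -0.57634196  0.81818288]
bolts [[0.7022, 0.0007, 0.023], [0.7093, -0.112, 0.023], [0.523, -0.1217, 0.023], [0.518, -0.0076, 0.023]]
yaw [np.float64(0.04490840404478088), np.float64(0.052058088851820096)] [np.float64(0.06251119955483785), np.float64(0.04449898980088229)] [np.float64(0.18444843818274423), np.float64(0.18648822309190924), np.float64(0.11295573775763268), np.float64(0.11427156829979021)]
base ctr [ 0.61312532 -0.060168    0.023     ]
hub top [ 0.62268616 -0.05808779  0.17      ] [ 0.62426361 -0.05801454  0.17      ] (array([ 0.62320858, -0.05777286,  0.16915913]), np.float64(0.0010457671264503434))
red [ 0.67983647 -0.05673286  0.215     ] [ 0.67389083 -0.05538868  0.215     ] (array([ 0.67787726, -0.05737771,  0.21866003]), np.float64(0.0027570036643635083))
blk [ 0.57500247 -0.06056857  0.215     ]
tab top ends z85 [array([ 0.45301514, -0.03561986,  0.085     ]), array([ 0.45711339, -0.09806152,  0.085     ])] [array([ 0.4506991 , -0.09088623,  0.085     ]), array([ 0.45571642, -0.03688392,  0.085     ])]
cup [ 0.56551878 -0.06075165  0.062     ] [ 0.56789555 -0.06254243  0.062     ] (array([ 0.56590249, -0.06096469,  0.05965317]), np.float64(4.194390991653288e-05))
```

>>> {"method": "send_rows", "body": {"increments": [[0,0,0,-5.7,1],[0,0,0,-5.7,1],[0,0,0,-5.6,1],[0,0,0,0,1]]}}

```text
clock: 0.43
tcp_pos: [0.1282, 0.509, 0.4043]
orientation: [-0.0, -0.027, 1.0, -0.0]
contact_force: [-0.4, 0.2, 0.1]
grip_width: 0.0392
```

```bash
cat >> h.py <<'E'
from scipy.spatial.transform import Rotation as Ro
YAW=0.05;AX=np.array([0.6242,-0.0585])
def state(r):
    o=r.get_obs();q=o["orientation"];R=Ro.from_quat([q[1],q[2],q[3],q[0]]).as_matrix()
    return o,R
def delta(r,target):
    o,R=state(r);d=R.T@(np.array(target)-o["tcp_pos"])
    print("t",o["clock"],"tcp",o["tcp_pos"].round(4),"yangle",np.arctan2(R[1,1],R[0,1]).round(4),"j",o["joints"].round(2),"F",o["contact_force"].round(2),"grip",round(o["grip_width"],4))
    print("tool delta mm",(d*1000).round(1))
E
python3 - <<'E'
from h import *
from bench import r
delta(r,[.400,-.069,.405])
E
```

```text
t 0.4333 tcp [0.1282 0.509  0.4043] yangle 1.6251 j [ 1.32  0.24 -0.01  1.32  0.    1.27] F [-0.41  0.16  0.14] grip 0.0392
tool delta mm [-2.400e+02 -5.919e+02 -2.000e-01]
```

>>> {"method": "send_rows", "body": {"increments": [[-0.01,-0.0247,0,0,1],[-0.01,-0.0247,0,0,1],[-0.01,-0.0247,0,0,1],[-0.01,-0.0247,0,0,1],[-0.01,-0.0247,0,0,1],[-0.01,-0.0247,0,0,1],[-0.01,-0.0247,0,0,1],[-0.01,-0.0247,0,0,1],[-0.01,-0.0247,0,0,1],[-0.01,-0.0247,0,0,1],[-0.01,-0.0247,0,0,1],[-0.01,-0.0247,0,0,1]]}}

```text
clock: 1.43
tcp_pos: [0.263, 0.2178, 0.4047]
orientation: [0.0, -0.023, 1.0, -0.0]
contact_force: [1.4, 0.3, 0.9]
grip_width: -0.0
```

>>> {"method": "send_rows", "body": {"increments": [[-0.01,-0.0247,0,0,1],[-0.01,-0.0247,0,0,1],[-0.01,-0.0247,0,0,1],[-0.01,-0.0247,0,0,1],[-0.01,-0.0247,0,0,1],[-0.01,-0.0247,0,0,1],[-0.01,-0.0247,0,0,1],[-0.01,-0.0247,0,0,1],[-0.01,-0.0247,0,0,1],[-0.01,-0.0247,0,0,1],[-0.01,-0.0247,0,0,1],[0,0,0,0,1]]}}

```text
clock: 2.43
tcp_pos: [0.3879, -0.0497, 0.4045]
orientation: [0.0, -0.022, 1.0, -0.001]
contact_force: [0.7, -0.6, -1.2]
grip_width: -0.0001
```

Run:
```python
from h import *
from bench import r
delta(r,[.400,-.069,.225])
```

```text
t 2.4333 tcp [ 0.3879 -0.0497  0.4045] yangle 1.6143 j [-0.13  0.01 -0.29  1.28 -0.   -0.17] F [ 0.7  -0.57 -1.16] grip -0.0001
tool delta mm [-11.2 -19.5 179.5]
```

>>> {"method": "send_rows", "body": {"increments": [[-0.011,-0.0195,0.0,0,1],[0,0,0.025,0,1],[0,0,0.025,0,1],[0,0,0.025,0,1],[0,0,0.025,0,1],[0,0,0.025,0,1],[0,0,0.025,0,1],[0,0,0.02,0,1],[0,0,0.009,0,1],[0,0,0,0,1]]}}

```text
clock: 3.27
tcp_pos: [0.3971, -0.0654, 0.2239]
orientation: [-0.002, -0.024, 1.0, 0.0]
contact_force: [-0.5, 0.6, -0.5]
grip_width: 0.0001
```

Run:
```python
from h import *
from bench import r
delta(r,[.51-.014,-.064,.225])
f=r.grab_frame("scene");cv2.imwrite("pics/s1.png",cv2.resize(f["pixels"][130:290,170:340],None,fx=3.5,fy=3.5,interpolation=cv2.INTER_CUBIC))
```

```text
t 3.2667 tcp [ 0.3971 -0.0654  0.2239] yangle 1.618 j [-0.16  0.18 -0.6   0.79 -0.   -0.21] F [-0.53  0.58 -0.52] grip 0.0001
tool delta mm [-98.8  -3.3  -1.5]
```

View pics/s1.png

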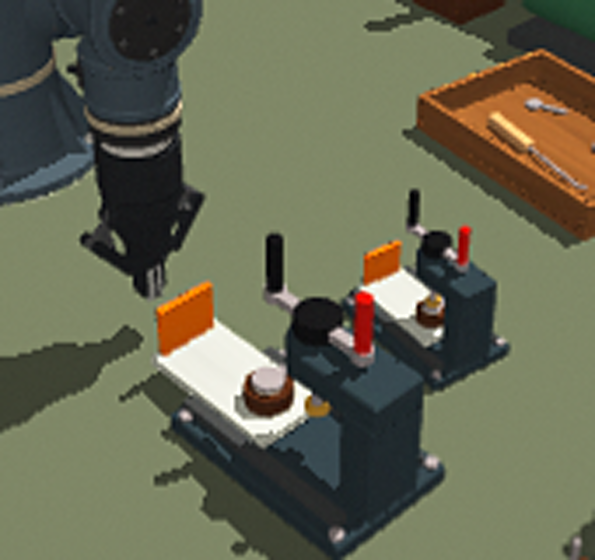

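The closed fingers stand just in front of the tab (crop 150,285), so I'll push.

>>> {"method": "send_rows", "body": {"increments": [[-0.01,0,0,0,1],[-0.01,0,0,0,1],[-0.01,0,0,0,1],[-0.005,0,0,0,1],[-0.005,0,0,0,1],[-0.005,0,0,0,1],[-0.005,0,0,0,1],[-0.005,0,0,0,1],[0,0,0,0,1]]}}

```text
clock: 4.07
tcp_pos: [0.4541, -0.063, 0.2257]
orientation: [0.0, -0.025, 1.0, -0.0]
contact_force: [-0.8, -0.1, -0.6]
grip_width: 0.0002
```

>>> {"method": "send_rows", "body": {"increments": [[-0.005,0,0,0,1],[-0.005,0,0,0,1],[-0.005,0,0,0,1],[-0.005,0,0,0,1],[-0.005,0,0,0,1],[-0.005,0,0,0,1],[-0.003,0,0,0,1],[0,0,0,0,1]]}}

```text
clock: 4.73
tcp_pos: [0.4871, -0.0614, 0.2258]
orientation: [0.0, -0.025, 1.0, -0.0]
contact_force: [0.1, -0.3, 0.3]
grip_width: 0.0002
```

Run:
```python
from h import *
from bench import r
delta(r,[.51-.014,-.064,.225])
```

```text
t 4.7333 tcp [ 0.4871 -0.0614  0.2258] yangle 1.6209 j [-0.13  0.31 -0.41  0.85  0.   -0.18] F [ 0.12 -0.33  0.34] grip 0.0002
tool delta mm [-8.8 -3.1  0.8]
```

>>> {"method": "send_rows", "body": {"increments": [[-0.003,0,0,0,1],[-0.003,0,0,0,1]]}}

```text
clock: 4.9
tcp_pos: [0.4921, -0.0611, 0.2258]
orientation: [-0.0, -0.025, 1.0, -0.0]
contact_force: [-1.8, -0.3, -0.2]
grip_width: 0.0001
```

>>> {"method": "send_rows", "body": {"increments": [[-0.002,0,0,0,1],[-0.002,0,0,0,1]]}}

```text
clock: 5.07
tcp_pos: [0.4963, -0.0609, 0.2258]
orientation: [0.0, -0.025, 1.0, -0.0]
contact_force: [-1.0, -0.3, 0.5]
grip_width: -0.0001
```

Run:
```python
from h import *
from bench import r
delta(r,[.51-.014,-.064,.225])
f=r.grab_frame("scene");cv2.imwrite("pics/s2.png",cv2.resize(f["pixels"][130:290,170:340],None,fx=3.5,fy=3.5,interpolation=cv2.INTER_CUBIC))
```

```text
t 5.0667 tcp [ 0.4963 -0.0609  0.2258] yangle 1.6207 j [-0.12  0.33 -0.38  0.86 -0.   -0.17] F [-1.03 -0.29  0.49] grip -0.0001
tool delta mm [ 0.5 -3.1  0.8]
```

View pics/s2.png

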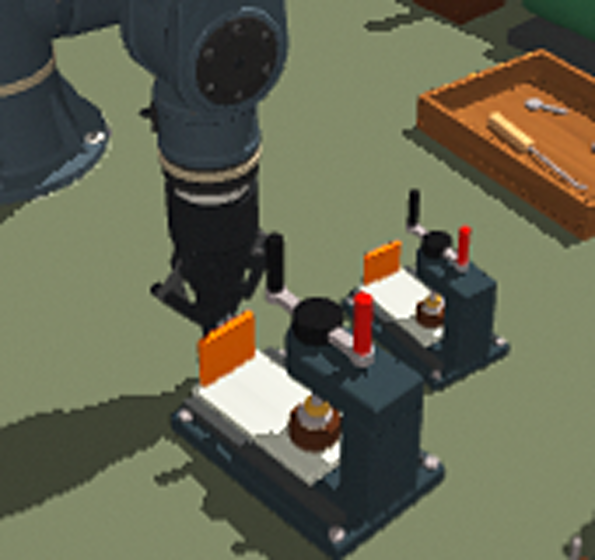

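The carriage is nearly home, with the cup almost under the foot at crop (318,420). I'll go on in small steps until the force rises.

>>> {"method": "send_rows", "body": {"increments": [[-0.001,0,0,0,1],[-0.001,0,0,0,1],[-0.001,0,0,0,1]]}}

```text
clock: 5.37
tcp_pos: [0.4992, -0.0608, 0.2257]
orientation: [-0.0, -0.025, 1.0, -0.0]
contact_force: [-1.6, -0.1, 1.3]
grip_width: -0.0001
```

>>> {"method": "send_rows", "body": {"increments": [[-0.001,0,0,0,1],[-0.001,0,0,0,1]]}}

```text
clock: 5.53
tcp_pos: [0.4997, -0.0607, 0.2255]
orientation: [-0.002, -0.025, 1.0, -0.0]
contact_force: [-12.5, -2.1, 8.8]
grip_width: -0.0003
```

>>> {"method": "send_rows", "body": {"increments": [[-0.001,0,0,0,1],[-0.001,0,0,0,1]]}}

```text
clock: 5.7
tcp_pos: [0.5003, -0.0606, 0.2253]
orientation: [-0.004, -0.025, 1.0, -0.0]
contact_force: [-18.6, -2.8, 12.8]
grip_width: -0.0007
```

The stop was reached: 19 N and no more travel. Now I'll back off and rise.

>>> {"method": "send_rows", "body": {"increments": [[0.01,0,0,0,1],[0.02,0,0,0,1],[0.02,0,0,0,1],[0,0,-0.025,0,1],[0,0,-0.035,0,1],[0,0,-0.035,0,1],[0,0,-0.035,0,1],[0,0,-0.035,0,1],[0,0,-0.02,0,1],[0,0,0,0,1]]}}

```text
clock: 6.53
tcp_pos: [0.4541, -0.0631, 0.4154]
orientation: [0.004, -0.025, 1.0, -0.001]
contact_force: [-0.3, 0.5, 0.1]
grip_width: -0.0003
```

>>> {"method": "send_rows", "body": {"increments": [[0,0,0,-7,1],[0,0,0,-7,1],[0,0,0,-7,1],[0,0,0,-7,1],[0,0,0,-7,1],[0,0,0,-7,1],[0,0,0,-7,1],[0,0,0,-7,1],[0,0,0,-7,1],[0,0,0,-7,1],[0,0,0,-7,1],[0,0,0,-7,1]]}}

```text
clock: 7.53
tcp_pos: [0.4532, -0.063, 0.41]
orientation: [0.0, -0.69, 0.724, 0.0]
contact_force: [0.1, -0.1, 0.5]
grip_width: -0.0002
```

>>> {"method": "send_rows", "body": {"increments": [[0,0,0,-6,1],[0,0,0,0,1]]}}

```text
clock: 7.7
tcp_pos: [0.4532, -0.063, 0.4101]
orientation: [-0.0, 0.726, -0.688, -0.0]
contact_force: [-0.3, 0.2, -0.0]
grip_width: -0.0
```

Run:
```python
from h import *
from bench import r
f=r.grab_frame("top");np.savez("top1.npz",**f)
g=r.grab_frame("scene");np.savez("scene1.npz",**g)
cv2.imwrite("pics/t3.png",cv2.resize(f["pixels"][120:240,230:350],None,fx=5,fy=5,interpolation=cv2.INTER_CUBIC))
cv2.imwrite("pics/s3.png",cv2.resize(g["pixels"][180:290,200:330],None,fx=5,fy=5,interpolation=cv2.INTER_CUBIC))
delta(r,[.575,-.0605-.05,.405])
```

```text
t 7.8 tcp [ 0.4532 -0.063   0.4103] yangle -3.0953 j [-0.14  0.12 -0.15  1.3  -0.   -1.76] F [0.36 0.48 0.14] grip 0.0
tool delta mm [  53.1 -119.5    5.3]
```

View pics/t3.png

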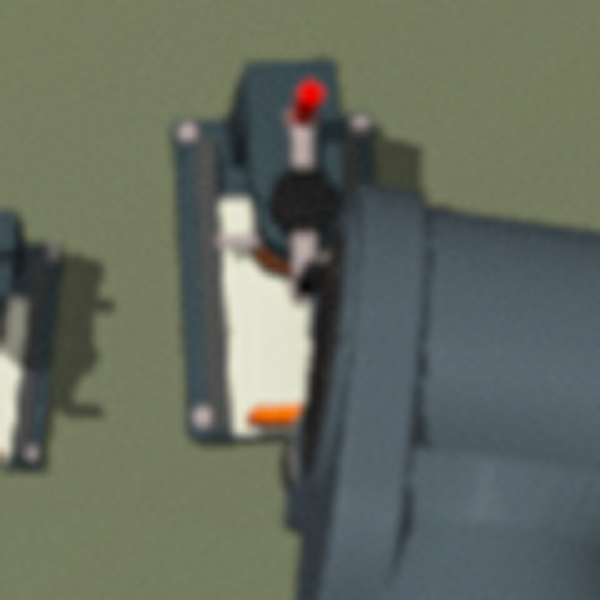

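View pics/s3.png

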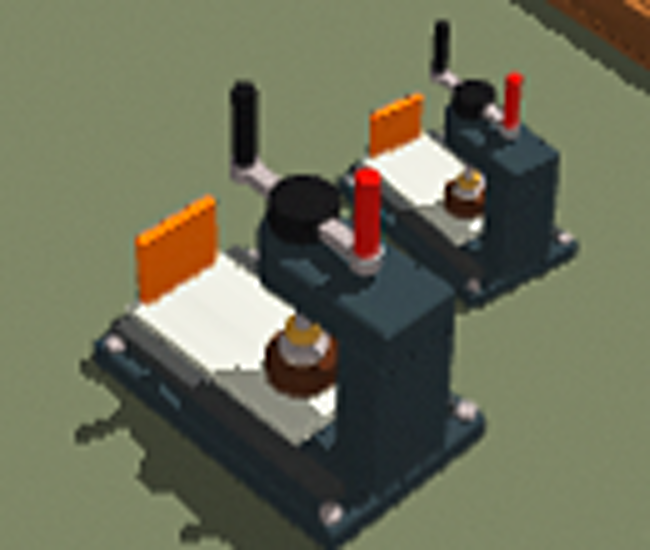

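Run:
```python
from h import *
a=load("scene0.npz");b=load("scene1.npz");t=load("top1.npz")
S=lambda x,y:(x/5-.4+200,y/5-.4+180)
for f,rp,bp in((a,(371,172),(240,90)),(b,(368,174),(243.5,88))):
    R=onz(f,S(*rp),.215);B=onz(f,S(*bp),.215);d=R-B;print(R,B,np.arctan2(d[1],d[0]),np.linalg.norm(d))
for f in(a,b):
    print([x[1:] for x in blobs(f,(0,180,90),(5,255,255),(200,180,290,290))])
    D=f["pixels"].max(2); print(D[194:216,243:254].tolist()[0:6:2])
```

```text
[ 0.67389083 -0.05538868  0.215     ] [ 0.57500247 -0.06056857  0.215     ] 0.052333383035894215 0.09902393380743255
[ 0.67406377 -0.05766746  0.215     ] [ 0.57485394 -0.05794985  0.215     ] 0.002846466435960001 0.09921022676629007
[([272, 213, 5, 18], 83, [273.9, 221.4])]
[[131, 132, 131, 131, 132, 131, 132, 132, 132, 131, 130], [131, 131, 132, 130, 126, 96, 129, 131, 133, 132, 131], [131, 134, 98, 19, 21, 22, 26, 74, 136, 132, 131]]
[([271, 214, 5, 17], 83, [273.0, 221.8])]
[[136, 135, 135, 135, 136, 135, 139, 136, 136, 136, 135], [135, 135, 138, 133, 66, 71, 71, 103, 140, 136, 136], [135, 137, 138, 31, 23, 25, 24, 25, 73, 140, 136]]
```

The cup is under the foot now. The knob moved about 3° clockwise, probably a brush with the gripper during the tab push, which does no harm. Next I go to the -y side of the black handle.

Run:
```python
from h import *
from bench import r
delta(r,[.575,-.106,.412])
```

```text
t 7.8 tcp [ 0.4532 -0.063   0.4103] yangle -3.0953 j [-0.14  0.12 -0.15  1.3  -0.   -1.76] F [0.36 0.48 0.14] grip 0.0
tool delta mm [  48.6 -119.7   -1.7]
```

>>> {"method": "send_rows", "body": {"increments": [[0.025,0,-0.01,0,1],[0.0236,-0.015,0,0,1],[0,-0.025,0,0,1],[0,-0.025,0,0,1],[0,-0.025,0,0,1],[0,-0.025,0,0,1],[0,-0.0047,0,2.6,1],[0,0,0,0,1]]}}

```text
clock: 8.47
tcp_pos: [0.5767, -0.1055, 0.4195]
orientation: [-0.0, -0.707, 0.707, 0.0]
contact_force: [-0.0, 0.4, 0.4]
grip_width: 0.0
```

Run:
```python
from h import *
from bench import r
delta(r,[.575,-.106,.352])
```

```text
t 8.4667 tcp [ 0.5767 -0.1055  0.4195] yangle 3.1414 j [-0.18  0.34  0.17  1.4   0.   -1.75] F [-0.    0.38  0.42] grip 0.0
tool delta mm [ 0.5  1.7 67.5]
```

Descend, then move towards the handle slowly.

>>> {"method": "send_rows", "body": {"increments": [[0,0.0017,0.02,0,1],[0,0,0.02,0,1],[0,0,0.018,0,1],[0,0,0.0095,0,1],[0,0,0,0,1]]}}

```text
clock: 8.88
tcp_pos: [0.5723, -0.1055, 0.3513]
orientation: [0.001, 0.708, -0.706, -0.001]
contact_force: [-1.0, -0.1, -0.3]
grip_width: 0.0002
```

>>> {"method": "send_rows", "body": {"increments": [[-0.007,0,0,0,1],[-0.007,0,0,0,1],[-0.006,0,0,0,1],[-0.004,0,0,0,1],[-0.002,0,0,0,1],[0,0,0,0,1]]}}

```text
clock: 9.38
tcp_pos: [0.5734, -0.0789, 0.3537]
orientation: [-0.0, 0.709, -0.705, 0.0]
contact_force: [-0.3, -0.2, -0.3]
grip_width: -0.0001
```

Run:
```python
from h import *
from bench import r
delta(r,[.575,-.076,.352])
g=r.grab_frame("scene")
cv2.imwrite("pics/s4.png",cv2.resize(g["pixels"][150:290,200:330],None,fx=4,fy=4,interpolation=cv2.INTER_CUBIC))
```

```text
t 9.3833 tcp [ 0.5734 -0.0789  0.3537] yangle -3.1362 j [-0.14  0.35  0.01  1.23 -0.   -1.71] F [-0.34 -0.2  -0.32] grip -0.0001
tool delta mm [-2.9 -1.6  1.7]
```

View pics/s4.png

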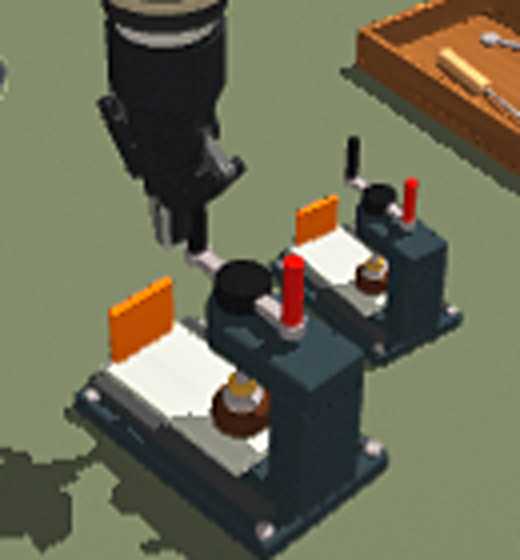

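>>> {"method": "send_rows", "body": {"increments": [[-0.003,0,0,0,1],[-0.0026,0.0008,0,2.9,1],[-0.0026,0.0008,0,2.9,1],[-0.0026,0.0008,0,2.9,1],[-0.0026,0.0008,0,2.9,1],[0,0,0,0,1]]}}

```text
clock: 9.93
tcp_pos: [0.5709, -0.0659, 0.3533]
orientation: [-0.0, -0.633, 0.774, -0.0]
contact_force: [-0.5, -1.1, 0.2]
grip_width: -0.0003
```

```bash
cat >> h.py <<'E'
def knob(r):
    o,R=state(r);p=o["tcp_pos"];A=np.array([.6245,-.058,p[2]])
    c=R.T@(A-p)
    F=R.T@o["contact_force"]
    ya=np.arctan2(R[1,1],R[0,1])
    print("t",round(o["clock"],2),"z",p[2].round(4),"axis in tool mm",(c[:2]*1000).round(1),"turn from pi",round(np.degrees((np.pi-ya)%(2*np.pi)),2),"Ftool",F.round(2),"Tz",o["torque"].round(2),"j",o["joints"].round(2))
def knobyaw(r,name):
    g=r.grab_frame("scene")
    b=[x for x in blobs(g,(0,180,90),(5,255,255),(215,180,292,290))]
    cv2.imwrite(f"pics/{name}.png",cv2.resize(g["pixels"][150:290,200:330],None,fx=4,fy=4,interpolation=cv2.INTER_CUBIC))
    for x in b:
        u,v,w,h=x[1]
        P=onz(g,(u+w/2-.5,v+1.5),.215);print("red",x[1:],P.round(4),"yaw deg",np.degrees(np.arctan2(P[1]+.058,P[0]-.6245)).round(1),"r",np.hypot(P[1]+.058,P[0]-.6245).round(4))
E
python3 - <<'E'
from h import *
from bench import r
knob(r);knobyaw(r,"s5")
E
```

```text
t 9.93 z 0.3533 axis in tool mm [-18.4 -50.9] turn from pi 11.48 Ftool [ 1.22  0.3  -0.17] Tz [-0.09 -0.02 -0.03] j [-0.11  0.34  0.    1.23 -0.   -1.49]
red ([268, 215, 5, 18], 84, [269.9, 223.3]) [ 0.6749 -0.0696  0.215 ] yaw deg -13.0 r 0.0517
```

View pics/s5.png

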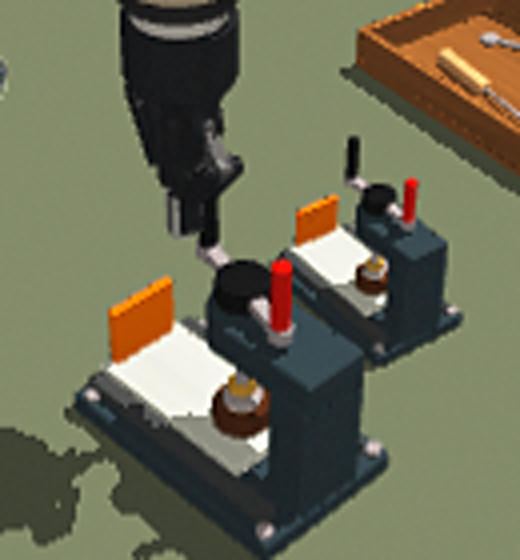

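Contact is made: the knob is turning and now at -13°. I'll continue.

>>> {"method": "send_rows", "body": {"increments": [[-0.0026,0.0008,0,2.9,1],[-0.0026,0.0008,0,2.9,1],[-0.0026,0.0008,0,2.9,1],[-0.0026,0.0008,0,2.9,1],[-0.0026,0.0008,0,2.9,1],[-0.0026,0.0008,0,2.9,1]]}}

```text
clock: 10.48
tcp_pos: [0.5712, -0.05, 0.3532]
orientation: [-0.0, -0.509, 0.861, -0.0]
contact_force: [-0.3, -1.0, -0.2]
grip_width: 0.0
```

Run:
```python
from h import *
from bench import r
knob(r);knobyaw(r,"s6")
```

```text
t 10.48 z 0.3532 axis in tool mm [-18.6 -50.6] turn from pi 28.79 Ftool [ 0.99 -0.18  0.22] Tz [-0.32  0.12  0.02] j [-0.09  0.34  0.    1.23 -0.   -1.16]
red ([262, 216, 6, 18], 87, [264.9, 224.4]) [ 0.6686 -0.0829  0.215 ] yaw deg -29.4 r 0.0506
```

>>> {"method": "send_rows", "body": {"increments": [[-0.0026,0.0008,0,2.9,1],[-0.0026,0.0008,0,2.9,1],[-0.0026,0.0008,0,2.9,1]]}}

```text
clock: 10.78
tcp_pos: [0.5732, -0.0421, 0.3532]
orientation: [-0.0, -0.443, 0.897, -0.0]
contact_force: [-1.1, -1.3, 0.4]
grip_width: 0.0001
```

>>> {"method": "send_rows", "body": {"increments": [[-0.0013,0.0004,0,1.45,1],[-0.0013,0.0004,0,1.45,1],[-0.0013,0.0004,0,1.45,1]]}}

```text
clock: 11.03
tcp_pos: [0.5747, -0.0383, 0.3532]
orientation: [-0.0, -0.409, 0.912, 0.0]
contact_force: [-1.2, -0.4, 1.8]
grip_width: 0.0001
```

>>> {"method": "send_rows", "body": {"increments": [[-0.0013,0.0004,0,1.45,1],[-0.0013,0.0004,0,1.45,1],[-0.0013,0.0004,0,1.45,1]]}}

```text
clock: 11.28
tcp_pos: [0.5765, -0.0346, 0.3531]
orientation: [-0.0, -0.374, 0.927, 0.0]
contact_force: [-1.1, -0.3, 0.7]
grip_width: 0.0002
```

>>> {"method": "send_rows", "body": {"increments": [[-0.0013,0.0004,0,1.45,1],[-0.0013,0.0004,0,1.45,1],[-0.0013,0.0004,0,1.45,1]]}}

```text
clock: 11.53
tcp_pos: [0.5786, -0.0311, 0.3531]
orientation: [-0.0, -0.339, 0.941, 0.0]
contact_force: [-1.8, 0.5, 0.6]
grip_width: -0.0006
```

Run:
```python
from h import *
from bench import r
knob(r);knobyaw(r,"s7")
```

```text
t 11.53 z 0.3531 axis in tool mm [-18.2 -50. ] turn from pi 50.4 Ftool [ 1.02  1.55 -0.59] Tz [-0.08  0.31  0.04] j [-0.05  0.35  0.02  1.24 -0.   -0.74]
red ([255, 216, 6, 18], 94, [257.3, 224.4]) [ 0.6569 -0.0963  0.215 ] yaw deg -49.8 r 0.0501
```

>>> {"method": "send_rows", "body": {"increments": [[-0.0013,0.0004,0,1.45,1],[-0.0013,0.0004,0,1.45,1],[-0.0013,0.0004,0,1.45,1]]}}

```text
clock: 11.83
tcp_pos: [0.5809, -0.0277, 0.3531]
orientation: [-0.0, -0.303, 0.953, 0.0]
contact_force: [-1.9, -0.4, 0.2]
grip_width: 0.0002
```

>>> {"method": "send_rows", "body": {"increments": [[-0.0013,0.0004,0,1.45,1],[-0.0013,0.0004,0,1.45,1],[-0.0013,0.0004,0,1.45,1]]}}

```text
clock: 12.08
tcp_pos: [0.5835, -0.0246, 0.3531]
orientation: [-0.0, -0.266, 0.964, 0.0]
contact_force: [-2.5, -0.6, 1.0]
grip_width: 0.0001
```

>>> {"method": "send_rows", "body": {"increments": [[-0.0013,0.0004,0,1.45,1],[-0.0013,0.0004,0,1.45,1],[-0.0013,0.0004,0,1.45,1]]}}

```text
clock: 12.33
tcp_pos: [0.5863, -0.0216, 0.3531]
orientation: [-0.0, -0.23, 0.973, 0.0]
contact_force: [-1.8, 0.0, -0.4]
grip_width: -0.0001
```

Run:
```python
from h import *
from bench import r
knob(r)
```

```text
t 12.33 z 0.3531 axis in tool mm [-17.9 -49.7] turn from pi 63.45 Ftool [1.62 0.85 0.38] Tz [ 0.02  0.29 -0.03] j [-0.04  0.36  0.03  1.24  0.   -0.5 ]
```

>>> {"method": "send_rows", "body": {"increments": [[-0.0013,0.0004,0,1.45,1],[-0.0013,0.0004,0,1.45,1],[-0.0013,0.0004,0,1.45,1]]}}

```text
clock: 12.58
tcp_pos: [0.5893, -0.0188, 0.353]
orientation: [-0.0, -0.193, 0.981, 0.0]
contact_force: [-1.8, 0.4, 0.8]
grip_width: -0.0
```

>>> {"method": "send_rows", "body": {"increments": [[-0.0013,0.0004,0,1.45,1],[-0.0013,0.0004,0,1.45,1],[-0.0013,0.0004,0,1.45,1]]}}

```text
clock: 12.83
tcp_pos: [0.5925, -0.0163, 0.353]
orientation: [-0.0, -0.155, 0.988, 0.0]
contact_force: [-1.3, 0.9, 0.0]
grip_width: 0.0001
```

>>> {"method": "send_rows", "body": {"increments": [[-0.0013,0.0004,0,1.45,1],[-0.0013,0.0004,0,1.45,1],[-0.0013,0.0004,0,1.45,1]]}}

```text
clock: 13.08
tcp_pos: [0.5959, -0.014, 0.353]
orientation: [-0.0, -0.118, 0.993, 0.0]
contact_force: [-0.3, 1.5, 0.2]
grip_width: -0.0004
```

Run:
```python
from h import *
from bench import r
knob(r)
```

```text
t 13.08 z 0.353 axis in tool mm [-17.5 -49.4] turn from pi 76.49 Ftool [-0.03  1.56 -0.2 ] Tz [0.07 0.28 0.01] j [-0.02  0.38  0.06  1.25  0.   -0.26]
```

>>> {"method": "send_rows", "body": {"increments": [[-0.0013,0.0005,0,1.45,1],[-0.0013,0.0005,0,1.45,1],[-0.0013,0.0005,0,1.45,1]]}}

```text
clock: 13.33
tcp_pos: [0.5995, -0.0118, 0.353]
orientation: [-0.0, -0.08, 0.997, 0.0]
contact_force: [-2.0, 0.2, 0.1]
grip_width: -0.0004
```

>>> {"method": "send_rows", "body": {"increments": [[-0.0013,0.0005,0,1.45,1],[-0.0013,0.0005,0,1.45,1],[-0.0013,0.0005,0,1.45,1]]}}

```text
clock: 13.58
tcp_pos: [0.6027, -0.0099, 0.3528]
orientation: [-0.001, -0.042, 0.999, -0.0]
contact_force: [-4.7, -0.6, 0.8]
grip_width: -0.0
```

>>> {"method": "send_rows", "body": {"increments": [[-0.0013,0.0005,0,1.45,1],[-0.0013,0.0005,0,1.45,1],[-0.0013,0.0005,0,1.45,1]]}}

```text
clock: 13.83
tcp_pos: [0.606, -0.0083, 0.3527]
orientation: [-0.002, -0.004, 1.0, -0.0]
contact_force: [-5.4, -2.3, 1.3]
grip_width: -0.0001
```

Run:
```python
from h import *
from bench import r
knob(r);knobyaw(r,"s8")
```

```text
t 13.83 z 0.3527 axis in tool mm [-18.1 -49.8] turn from pi 89.56 Ftool [ 5.45 -2.25 -1.32] Tz [-0.29  1.35 -0.08] j [-0.01  0.4   0.09  1.26 -0.   -0.02]
red ([245, 213, 5, 18], 84, [247.0, 221.3]) [ 0.63   -0.1086  0.215 ] yaw deg -83.8 r 0.0509
```

View pics/s8.png

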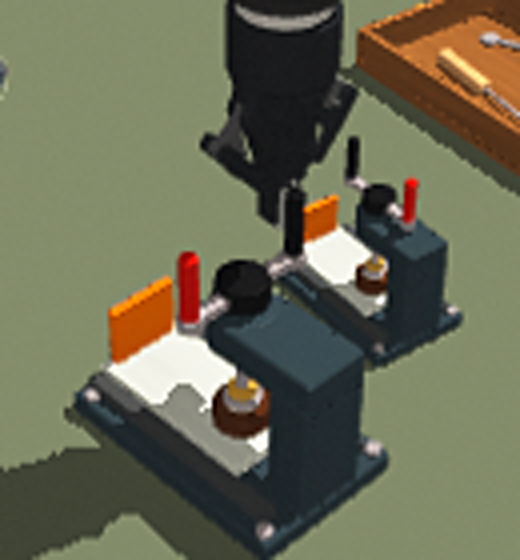

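Run:
```python
from h import *
g=load("scene1.npz")
for n,rp,bp in(("s8",(189,256),(294,190)),):
    S=lambda x,y:(x/4-.4+200,y/4-.4+150)
    R=onz(g,S(*rp),.215);B=onz(g,S(*bp),.215);d=R-B
    print(n,R,B,np.degrees(np.arctan2(d[1],d[0])),np.linalg.norm(d),(R+B)/2)
```

```text
s8 [ 0.62689286 -0.10655247  0.215     ] [ 0.61916527 -0.00663614  0.215     ] -85.57751685813582 0.10021471484143586 [ 0.62302906 -0.05659431  0.215     ]
```

>>> {"method": "send_rows", "body": {"increments": [[0,0,0,0,1]]}}

```text
clock: 13.97
tcp_pos: [0.6061, -0.0083, 0.3527]
orientation: [-0.002, -0.004, 1.0, -0.0]
contact_force: [-6.0, -2.0, 1.2]
grip_width: -0.0002
```

Run:
```python
from h import *
from bench import r
knob(r);knobyaw(r,"s9")
```

```text
t 13.97 z 0.3527 axis in tool mm [-18.  -49.9] turn from pi 89.51 Ftool [ 6.   -1.95 -1.16] Tz [-0.27  1.21  0.03] j [-0.01  0.4   0.09  1.26 -0.   -0.02]
red ([245, 213, 5, 17], 83, [247.0, 221.2]) [ 0.63   -0.1086  0.215 ] yaw deg -83.8 r 0.0509
```

>>> {"method": "send_rows", "body": {"increments": [[-0.0013,0.0004,0,1.45,1],[-0.0013,0.0004,0,1.45,1]]}}

```text
clock: 14.18
tcp_pos: [0.6085, -0.0075, 0.3527]
orientation: [-0.002, 0.021, 1.0, -0.0]
contact_force: [-7.0, -0.1, 1.9]
grip_width: -0.0001
```

Run:
```python
from h import *
from bench import r
knob(r);knobyaw(r,"s10")
```

```text
t 14.18 z 0.3527 axis in tool mm [-18.1 -49.8] turn from pi 92.45 Ftool [ 7.03 -0.39 -1.9 ] Tz [-0.13  1.44 -0.01] j [-0.01  0.4   0.09  1.27 -0.    0.03]
red ([244, 213, 5, 17], 82, [246.0, 221.1]) [ 0.6283 -0.1106  0.215 ] yaw deg -85.9 r 0.0527
```

>>> {"method": "send_rows", "body": {"increments": [[-0.0013,0.0004,0,1.45,1],[-0.0013,0.0004,0,1.45,1]]}}

```text
clock: 14.4
tcp_pos: [0.6111, -0.0067, 0.3527]
orientation: [-0.002, 0.047, 0.999, -0.0]
contact_force: [-7.5, -0.4, 2.1]
grip_width: -0.0001
```

Run:
```python
from h import *
from bench import r
knob(r);knobyaw(r,"s11")
```

```text
t 14.4 z 0.3527 axis in tool mm [-18.1 -49.8] turn from pi 95.34 Ftool [ 7.39 -1.07 -2.06] Tz [-0.    1.49  0.01] j [-0.01  0.41  0.1   1.27 -0.    0.08]
red ([243, 212, 6, 18], 86, [245.5, 220.4]) [ 0.6243 -0.1089  0.215 ] yaw deg -90.2 r 0.0509
```

View pics/s11.png

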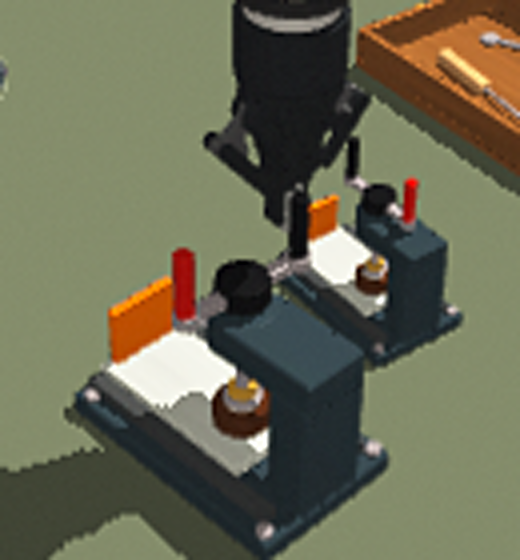

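Snug onset is clear: force rose from about 1.7 N to 7 N near a tool angle of 84°. Arm give is about 2–2.7°, so I aim for a tool angle of about 131.5°.

>>> {"method": "send_rows", "body": {"increments": [[-0.0013,0.0004,0,1.45,1],[-0.0013,0.0004,0,1.45,1],[-0.0013,0.0004,0,1.45,1],[-0.0013,0.0004,0,1.45,1],[-0.0013,0.0004,0,1.45,1],[-0.0013,0.0004,0,1.45,1]]}}

```text
clock: 14.95
tcp_pos: [0.6192, -0.0053, 0.3528]
orientation: [-0.002, 0.122, 0.993, 0.0]
contact_force: [-6.8, 1.8, 1.9]
grip_width: -0.0
```

>>> {"method": "send_rows", "body": {"increments": [[-0.0013,0.0004,0,1.45,1],[-0.0013,0.0004,0,1.45,1],[-0.0013,0.0004,0,1.45,1],[-0.0013,0.0004,0,1.45,1],[-0.0013,0.0004,0,1.45,1],[-0.0013,0.0004,0,1.45,1]]}}

```text
clock: 15.45
tcp_pos: [0.6273, -0.0051, 0.3528]
orientation: [-0.002, 0.197, 0.98, 0.0]
contact_force: [-6.6, 4.4, 1.8]
grip_width: -0.0002
```

Run:
```python
from h import *
from bench import r
knob(r);knobyaw(r,"s12")
```

```text
t 15.45 z 0.3528 axis in tool mm [-17.8 -49.9] turn from pi 112.71 Ftool [ 7.82  1.5  -1.81] Tz [0.8  1.5  0.02] j [-0.01  0.44  0.15  1.29  0.    0.39]
red ([241, 209, 5, 18], 81, [243.1, 217.4]) [ 0.6104 -0.1059  0.215 ] yaw deg -106.4 r 0.0499
```

View pics/s12.png

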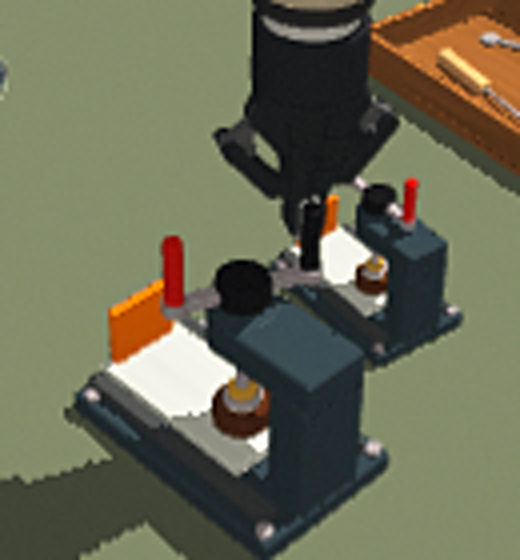

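Run:
```python
from h import *
g=load("scene1.npz")
S=lambda x,y:(x/4-.4+200,y/4-.4+150)
for n,rp,bp in(("s11",(183,253),(298.5,194)),("s12",(173,241),(313.5,202))):
    R=onz(g,S(*rp),.215);B=onz(g,S(*bp),.215);d=R-B
    print(n,np.degrees(np.arctan2(d[1],d[0])),np.linalg.norm(d),(R+B)/2)
```

```text
s11 -91.4670817065078 0.10006325088494622 [ 0.62325443 -0.05748057  0.215     ]
s12 -106.83542251866345 0.10279413333579224 [ 0.62294889 -0.05524594  0.215     ]
```

>>> {"method": "send_rows", "body": {"increments": [[-0.0013,0.0004,0,1.45,1],[-0.0013,0.0004,0,1.45,1],[-0.0013,0.0004,0,1.45,1],[-0.0013,0.0004,0,1.45,1],[-0.0013,0.0004,0,1.45,1],[-0.0013,0.0004,0,1.45,1],[-0.0013,0.0004,0,1.45,1],[-0.0013,0.0004,0,1.45,1]]}}

```text
clock: 16.17
tcp_pos: [0.6381, -0.0068, 0.3529]
orientation: [-0.002, 0.295, 0.956, 0.001]
contact_force: [-6.8, 7.1, 2.7]
grip_width: 0.0001
```

Run:
```python
from h import *
from bench import r
knob(r);knobyaw(r,"s13")
```

```text
t 16.17 z 0.3529 axis in tool mm [-17.6 -50. ] turn from pi 124.29 Ftool [ 9.65  2.06 -2.68] Tz [ 1.25  1.39 -0.01] j [-0.01  0.45  0.18  1.3   0.    0.59]
red ([240, 207, 5, 17], 79, [242.1, 214.9]) [ 0.6022 -0.1025  0.215 ] yaw deg -116.6 r 0.0498
```

```bash
cat > fit.py <<'E'
from h import *
from scipy.optimize import least_squares
g=load("scene1.npz")
def fit(names,U):
    U=np.array(U,float);n=len(U)
    y0=np.radians([-{'0':-3}.get(k,0) for k in names])
    def pts(p):
        return proj(g,np.c_[p[0]+.05*np.cos(p[3:]),p[1]+.05*np.sin(p[3:]),np.full(n,p[2])])
    def res(p): return np.r_[(pts(p)-U).ravel(),(p[0]-.6235)/.002,(p[1]+.0575)/.002,(p[2]-.192)/.003]
    init=np.r_[.6235,-.0575,.192,-np.radians(np.interp(range(n),[0,n-1],[0,115]))]
    s=least_squares(res,init)
    print(s.x[:3].round(4),"rms",np.sqrt(np.mean((pts(s.x)-U)**2)).round(2))
    for k,a in zip(names,np.degrees(s.x[3:])): print(k,a.round(1))
N=["init","home","s5 11.5","s6 28.8","s7 50.4","s8 89.6","s9 89.5","s10 92.4","s11 95.3","s12 112.7","s13 124.3"]
U=[(273.9,221.4),(273.0,221.8),(269.9,223.3),(264.9,224.4),(257.3,224.4),(247,221.3),(247,221.2),(246,221.1),(245.5,220.4),(243.1,217.4),(242.1,214.9)]
if __name__=="__main__": fit(N,U)
E
python3 fit.py
```

```text
[ 0.6241 -0.0577  0.1905] rms 0.14
init 3.4
home -0.0
s5 11.5 -11.6
s6 28.8 -27.6
s7 50.4 -50.4
s8 89.6 -85.4
s9 89.5 -85.6
s10 92.4 -88.7
s11 95.3 -91.8
s12 112.7 -107.4
s13 124.3 -120.0
```

View pics/s13.png

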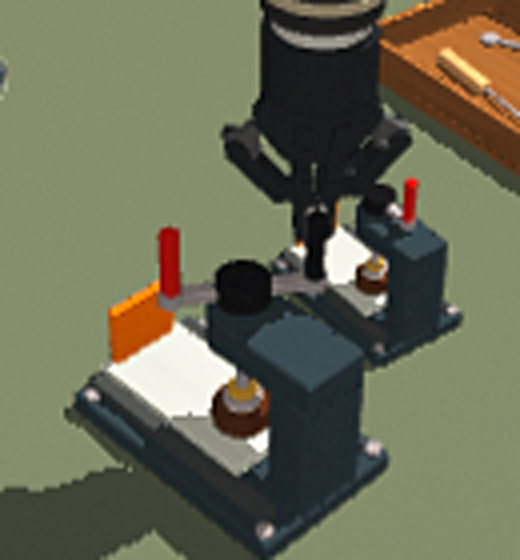

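The image fit agrees with the tool angle: no lag while free, about 4° lag under load. Onset was at a knob yaw of about -84° and the knob is now at -120°, so about 9° remain.

>>> {"method": "send_rows", "body": {"increments": [[-0.0013,0.0004,0,1.5,1],[-0.0013,0.0004,0,1.5,1],[-0.0013,0.0004,0,1.5,1],[-0.0013,0.0004,0,1.5,1],[-0.0013,0.0004,0,1.5,1],[-0.0013,0.0004,0,1.5,1],[0,0,0,0,1]]}}

```text
clock: 16.8
tcp_pos: [0.6461, -0.0095, 0.3529]
orientation: [-0.002, 0.369, 0.929, 0.001]
contact_force: [-6.1, 7.3, 2.3]
grip_width: 0.0001
```

Run:
```python
from h import *
from bench import r
import fit
knob(r);g=r.grab_frame("scene")
b=blobs(g,(0,180,90),(5,255,255),(215,180,260,290));print(b)
fit.fit(fit.N+["now"],fit.U+[b[0][-1]])
```

```text
t 16.8 z 0.3529 axis in tool mm [-17.6 -50.1] turn from pi 133.3 Ftool [ 9.43  1.16 -2.31] Tz [ 1.54  1.14 -0.01] j [-0.02  0.47  0.2   1.31  0.    0.74]
[([25, 25, 215, 180], [240, 205, 5, 17], 82, [242.0, 213.3])]
[ 0.6242 -0.0576  0.1905] rms 0.14
init 3.3
home -0.2
s5 11.5 -11.8
s6 28.8 -27.8
s7 50.4 -50.6
s8 89.6 -85.5
s9 89.5 -85.7
s10 92.4 -88.9
s11 95.3 -91.9
s12 112.7 -107.5
s13 124.3 -120.1
now -128.0
```

The knob is at about -128.5°, roughly 44° past snug. I'll let go by backing straight off, then rising.

>>> {"method": "send_rows", "body": {"increments": [[0.006,0,0,0,1],[0.01,0,0,0,1],[0.01,0,0,0,1],[0,0,-0.02,0,1],[0,0,-0.03,0,1],[0,0,-0.03,0,1],[0,0,-0.03,0,1],[0,0,-0.01,0,1],[0,0,0,0,1]]}}

```text
clock: 17.6
tcp_pos: [0.6277, 0.0078, 0.4766]
orientation: [0.003, 0.37, 0.929, 0.001]
contact_force: [0.0, 0.5, -0.1]
grip_width: -0.0001
```

Run:
```python
from h import *
from bench import r
delta(r,[.40,.15,.46])
```

```text
t 17.6 tcp [0.6277 0.0078 0.4766] yangle 0.8137 j [ 0.01  0.41  0.43  1.58 -0.    0.77] F [ 0.03  0.53 -0.08] grip -0.0001
tool delta mm [263.2 -53.1  15.3]
```

>>> {"method": "send_rows", "body": {"increments": [[0.022,-0.004,0,0,1],[0.024,-0.005,0,0,1],[0.024,-0.005,0,0,1],[0.024,-0.005,0,0,1],[0.024,-0.005,0,0,1],[0.024,-0.005,0,0,1],[0.024,-0.005,0,0,1],[0.024,-0.005,0,0,1],[0.024,-0.005,0,0,1],[0.024,-0.005,0,0,1],[0.02,-0.004,0,0,1],[0,0,0,0,1]]}}

```text
clock: 18.6
tcp_pos: [0.4009, 0.1473, 0.4723]
orientation: [-0.001, 0.369, 0.929, -0.0]
contact_force: [0.7, -0.8, -0.1]
grip_width: 0.0002
```

Run:
```python
from h import *
from bench import r
import fit
delta(r,[.40,.15,.46]);g=r.grab_frame("scene");t=r.grab_frame("top")
b=blobs(g,(0,180,90),(5,255,255),(215,180,260,290));print(b)
fit.fit(fit.N+["now"],fit.U+[b[0][-1]])
cv2.imwrite("pics/s14.png",cv2.resize(g["pixels"][150:290,200:330],None,fx=4,fy=4,interpolation=cv2.INTER_CUBIC))
cv2.imwrite("pics/t14.png",cv2.resize(t["pixels"],(800,600)))
```

```text
t 18.6 tcp [0.4009 0.1473 0.4723] yangle 0.8152 j [ 0.35  0.05 -0.06  1.45  0.    1.11] F [ 0.73 -0.78 -0.12] grip 0.0002
tool delta mm [ 2.5  1.4 12.3]
[([25, 25, 215, 180], [240, 205, 5, 18], 84, [242.0, 213.3])]
[ 0.6242 -0.0576  0.1905] rms 0.14
init 3.3
home -0.2
s5 11.5 -11.8
s6 28.8 -27.8
s7 50.4 -50.6
s8 89.6 -85.5
s9 89.5 -85.7
s10 92.4 -88.9
s11 95.3 -91.9
s12 112.7 -107.5
s13 124.3 -120.1
now -128.0
```

View pics/s14.png

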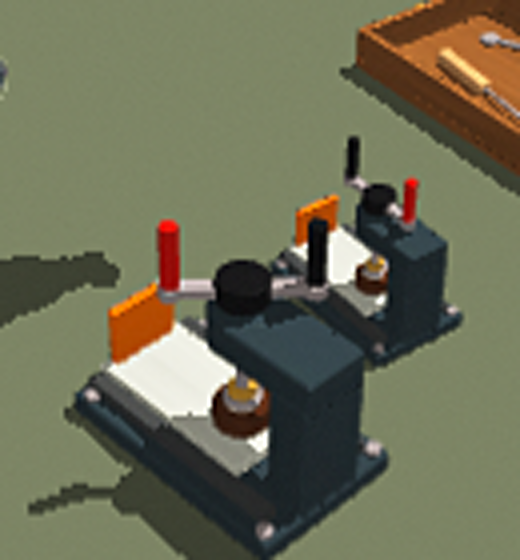

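View pics/t14.png

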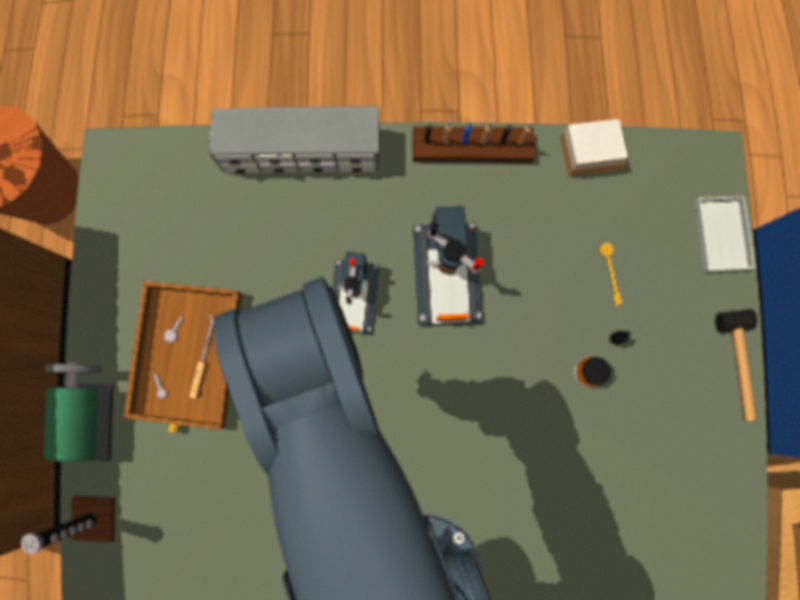

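The pictures show the foot on the cup at crop (242,390) and the knob still at -128°, with the arm clear. The small press, drawer, key, jar and mouthpiece look undisturbed.

```bash
python3 -c "
from bench import r
print(r.hand_in())"
```

```text
the job is handed in; nothing more can be done
None
```

The job is done and handed in at about 18.7 s on the clock. The larger press has its carriage fully home and its knob tightened about an eighth of a turn past snug.

- **Carriage:** I pushed it by the orange tab until the force rose to about 19 N along the push (23 N in all) with no more travel. The pictures show the cup under the foot.
- **Snug point:** I turned the knob clockwise by its black handle. The force rose from about 1.7 N to about 7 N at a knob yaw of about -84° (uncertain by 1.5°).
- **Final turn:** I carried on to about -128°, which is about 44° past snug. The knob was still at -128.0° after I let go.
- **At hand-in:** the arm was clear of everything, and the other things looked undisturbed.

**Where checks disagreed:**
- **Knob angle:** the tool's own angle ran about 4–5° ahead of the knob under load because the fingers and arm gave. I went by the image measurement instead.
- **Early nudge:** the knob turned about 3° clockwise around the carriage push. The gripper probably brushed a handle.
- **Collar:** I did not measure the copper collar, since its movement is about as small as the reading noise.

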